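Lock the ring light over the specimen

TASK

The ring light hangs from the blue sleeve tube on the index bar. Pull the sleeve's spring plunger up out of the parking slot, slide the sleeve along the bar until the ring light is over the specimen slide on its little stage, and let the plunger drop fully home in the hole there, so that the sleeve is locked. Feel for the hole gently, never ramming or forcing the pin sideways against the bar, and leave the other things on the bench where they are.

Things in the scene. Friction and masses are not known exactly. Their poses are not given: they have to be found in the camera images.
- bar: The index bar: straight horizontal metal bar, 360 mm long, on two feet fixed to the bench, its flat top 75 mm above the bench. Origin on the bench under the bar's middle; y runs along the bar, x square to it, to the side where the ring light hangs (away from the robot), z up.
- bar_mid (a point): Middle of the bar's flat top, axes as the bar's. In the top are a parking slot 40 mm long (y -20 to +20 mm) and four square holes 12 mm wide and 12 mm deep, nominally at y = -110, -60, +60, +110 mm from here. The perforated strip is screwed on adjustably: slot and holes together sit up to 8 mm to either side of these values along y, not measured; find the hole by feel.
- sleeve: Blue square sleeve tube, 46 mm wide, 64 mm long, top 85 mm above the bench, sliding along the bar up to 130 mm either side of its middle. Origin at bench height under the plunger's axis; axes as the bar's. Sliding takes about 2 N, plus 3 to 5 N while the pin rubs on the bar. With the pin down in the slot or a hole the edges hold it; the pin must not be pressed on them or on the top with over 22 N.
- ring (a point): Centre of the black ring light, 54 mm across, 68 to 80 mm above the bench, on an arm fixed to the sleeve, 103 mm out on its x side (level with the plunger along the bar).
- plunger (a joint): How far the spring plunger is pulled up (m): 0 = fully home, pin 10 mm deep in a hole or the slot (as at the start); 0.010 = pin tip on the bar's top; 0.018 = top stop. The spring pushes down with 2.4 N at 0, 4 N at 0.010, 5 N at 0.018 (weight included). The pin is square, 10 mm thick, flat-ended: it drops only within about 1 mm of a hole's middle.
- knob (a point): Middle of the plunger's black knurled knob, upright, 26 mm across and 22 mm tall (11 mm above and below this point), straight above the pin and the sleeve's origin; this point is 118 mm above the bench when home and rises with the plunger. Under it a collar 22 mm across, top 96 mm above the bench; all else nearby is lower.
- stage: The specimen stage: low white and black block 90 x 42 mm, 26 mm tall, with a glass slide under two metal clips, fixed to the bench 103 mm out on the bar's x side. Origin at the centre of its underside; axes parallel to the bar's. It stands within 4 mm (along y) of the nominal place of one of the four holes: the hole to use.
- dish: Bystander to leave alone: small open glass dish.
- vial: Bystander to leave alone: small amber jar.
- slipbox: Bystander to leave alone: white cover-slip box.
- eyepiece: Bystander to leave alone: eyepiece.
- objective: Bystander to leave alone: objective lens.
- brush: Bystander to leave alone: dusting brush.
- slidetray: Bystander to leave alone: slide tray.
- driver: Bystander to leave alone: screwdriver.
Things that resemble listed ones, but are neither listed nor needed, are in the scene too. There is more than one size of the stage; the one meant has the size given above.

How it is judged:
On the way, in this order (a step that is already met when the one before it is completed fails the run):
1. the plunger is pulled up clear of the bar (at least 10.5 mm) (value of joint plunger above 0.0105 m), for 0.1 s.
2. the ring light is over the specimen stage (sleeve within 15 mm of it along the bar) (y of sleeve in the frame of stage between -0.015 and 0.015 m), for 0.1 s.
At the end, for the whole second after the job is handed in: the sleeve stands within 15 mm of the specimen stage along the bar, the plunger is home in that hole (within 2 mm of fully down) and everything is at rest (all of step 2 and value of joint plunger below 0.002 m and velocity of joint plunger below 0.01 m/s and linear speed of sleeve below 0.01 m/s); the robot touches nothing.
It fails at once if the pin is forced against the bar with more than 22 N (contact force between plunger_c0 and anything else above 22 N).
It fails at once if another thing on the bench is pushed more than 20 mm from its place (distance of any of dish, vial, slipbox, eyepiece, objective, brush, slidetray, driver from where it was at the start of the episode above 0.02 m).
It also fails if it takes over 51 s, if anything falls off the work surface, if the arm or the gripper's body presses on something with over 40 N, if the wrist force passes 120 N, or if a joint passes its speed limit or range.

ROBOT

A 6-joint arm with a two-finger parallel gripper is mounted at the origin on the work surface. World frame = base frame: x ahead of the robot, y to its left, z up, the work surface at z = 0. Lengths are in m, angles in rad, forces in N, time in s.
With the tool pointing down it reaches from about 0.225 to 0.875 m from the base axis. Payload 3.4 kg.
Tool frame: the origin (TCP) lies at the very end of the fingers, on their centre line; the grasp point (between the pads) lies 19 mm behind it; z points along the fingers, y is the line along which they close (so a half turn about z gives the same grasp; the last joint's range is limited). The gripper opens to 85 mm and grips with 20 to 120 N. Pads are 22 mm wide; open, the fingers measure 114 mm over their backs; the gripper's body (76 mm by 85 mm) begins 54 mm behind the grasp point. The pads swing forward as they close: fully open they stand 13 mm farther back than shut.
Start: joints at [1.055, 0.276, 1.505, -0, 1.361, -0.121], TCP at [0.221, 0.531, 0.231] pointing down, gripper open.
Joint ranges: [-2.89, 2.89], [-0.75, 2.08], [0.22, 2.7], [-1.18, 4.32], [0.11, 2.71], [-2.7, 2.7]. Speed limits (rad/s): [2.57, 2.57, 3.14, 3.14, 3.14, 3.14].

INTERFACE

Orientations are given as a unit quaternion [w, x, y, z].
In Python, from rig import r gives the robot as it stands.
- The arm moves only by the tool apply_moves, never from a script. Its argument "rows" is text: rows parted by semicolons, each of 5 numbers parted by spaces: the opening in per cent of the stroke, from 0 (shut) to 100 (fully open), then the shift along the tool's x, y, z in cm, then the turn about the tool's z in degrees. A call has 1 to 10 rows; each row is the pose to reach, as a shift and turn from the pose commanded when the call began, along the tool's axes at that moment; what a row does not reach only later rows make up. A row lasts 1/10 s, in which the tool goes at most 50 mm and 8.59 degrees, less where a joint would pass 70% of its speed; a pose out of reach is approached as far as the arm can. A call with a gripper value outside its range is refused whole. The fingers move at their own pace and stop on an object; "force" is the grip in N (left out, the last holds). Time passes only in rows, so rows that repeat a pose let the fingers close. It gives the time, the measured TCP pose, the force, the opening and the grip force at its end, in the units of the state.
- r.sense(): the state, without advancing time (a new reading comes with each control period).
- r.grab_frame(name): name is "scene" or "side" or "wrist"; returns the picture (480x640x3 uint8, red, green, blue); there is no depth.
- r.camera_model(name): a dict with "fov_y" (degrees; the focal length in pixels is half the picture's height over the tangent of half this angle, whatever the lens; pixels are square), "cx", "cy" (the principal point, pixels), "T" (4x4, takes a point from camera to world coordinates). Camera axes: x right, y down, z forward; pixel columns grow to the right and rows downward; lengths in m; the calibration is good to about 2 mm. The wrist camera is an equidistant fisheye: a pixel r from the principal point sees the ray r / f radians off the axis. A picture is of the moment at which its call begins: read the wrist's pose just before it. camera_model takes no time and is no camera call; for the wrist camera it gives the pose at the moment of the call.
- r.close_job(): hands the job in; it is judged then, once.
The state is a dict: "time": time; "q": joint angles; "qd": joint speeds; "tau": joint torques, N m; "ee_pos": TCP position; "tool_rot": TCP orientation; "ft_force": force on the tool from outside, world axes, zero at the start; "moment": the same for the moment, N m; "gripper_width": finger opening in m; "grasp_force": force on a finger pad.
Only numpy, scipy, OpenCV 4.12 (cv2) and the standard library are available. Lean on these libraries where they do the work, as an engineer would, in place of code of your own. Each camera call takes 0.05 s, during which the arm holds its last target. There are 200 camera calls.

## Working session

There is one attempt and no reset: what is moved stays moved. The work goes in short steps, Python scripts to look and compute and a tool call to move; the robot and the scene stay as the last step left them, time stands still between calls to the robot, and variables do not carry over. Pictures are saved under pics/ and viewed, at most 10 in all, crops included, and the job is handed in when it is done.

Besides the shell and the picture viewer there is one more tool, called after ">>>" as name(argument=value, ...), one argument or row to a line, values as JSON. apply_moves: Moves the arm, as the interface text tells. Its arguments: {"type":"object","properties":{"rows":{"type":"string"},"force":{"type":"number"}},"required":["rows"]}

```bash
mkdir -p pics; cat > h.py <<'E'
import numpy as np, cv2
from rig import r
def ray(cam,u,v):
    m=r.camera_model(cam); f=240/np.tan(np.radians(m["fov_y"]/2)); T=np.array(m["T"])
    x=(u-m["cx"]);y=(v-m["cy"])
    if cam=="wrist":
        rr=np.hypot(x,y); th=rr/f; d=np.array([np.sin(th)*x/max(rr,1e-9),np.sin(th)*y/max(rr,1e-9),np.cos(th)])
    else: d=np.array([x/f,y/f,1])
    return T[:3,3],T[:3,:3]@d
def onz(cam,u,v,z):
    o,d=ray(cam,u,v); return o+d*(z-o[2])/d[2]
def save(cam,name):
    im=r.grab_frame(cam)[...,::-1]; cv2.imwrite(f"pics/{name}.png",im); return im
E
python3 - <<'E'
from h import *
for c in ["scene","side","wrist"]:
    save(c,c+"0"); m=r.camera_model(c); print(c,m["fov_y"],np.round(m["T"],3).tolist())
s=r.sense();print(s["time"],s["ee_pos"],s["tool_rot"])
E
```

```text
scene 54.270045289941535 [[-0.299, 0.8, -0.521, 1.023], [0.954, 0.243, -0.174, 0.168], [-0.013, -0.549, -0.836, 0.797], [0.0, 0.0, 0.0, 1.0]]
side 55.41425135274915 [[0.908, -0.229, 0.35, 0.248], [-0.418, -0.52, 0.745, -0.625], [0.012, -0.823, -0.568, 0.589], [0.0, 0.0, 0.0, 1.0]]
wrist 65.70646984690485 [[0.384, 0.88, 0.278, 0.149], [0.923, -0.366, -0.118, 0.56], [-0.002, 0.302, -0.953, 0.374], [0.0, 0.0, 0.0, 1.0]]
0.15 [0.22096118 0.53043948 0.2306532 ] [-2.19483120e-04  1.96107771e-01  9.80582109e-01 -6.49090823e-04]
```

View pics/scene0.png

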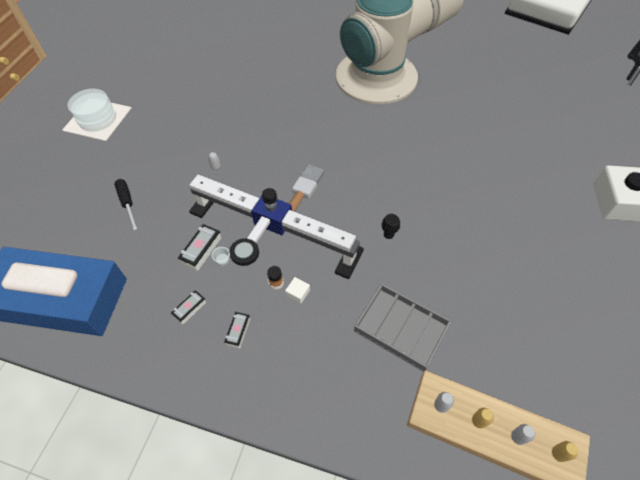

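View pics/side0.png

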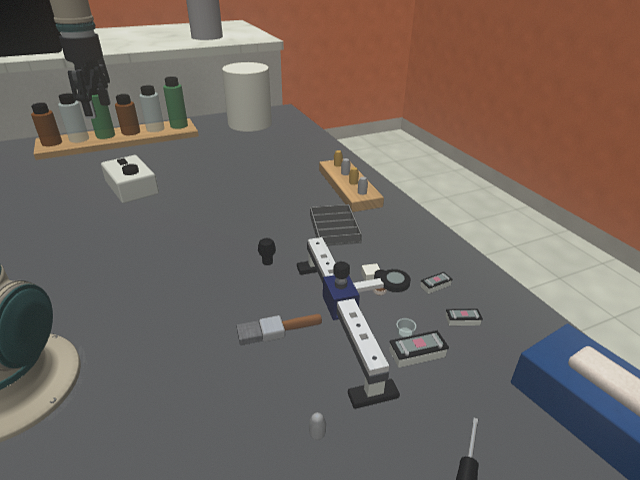

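Scene: the bar runs from (192,185) to (355,240), with the sleeve at (271,213), the knob at (269,196) and the ring at (244,251). There are three stage candidates, at (199,243), (188,306) and (237,328). The one at (199,243) is the largest and sits next to the bar, so I'll measure it and check its size in an enlarged crop.

```bash
python3 - <<'E'
from h import *
im=cv2.imread("pics/scene0.png"); sd=cv2.imread("pics/side0.png")
# bar: white-ish mask near the bar
def mask(im,box,f):
    x0,y0,x1,y1=box; m=np.zeros(im.shape[:2],np.uint8); m[y0:y1,x0:x1]=f(im[y0:y1,x0:x1].astype(int)); return m
white=lambda a:((a.min(2)>150)).astype(np.uint8)*255
m=mask(im,(180,170,362,262),white)
n,l,st,ce=cv2.connectedComponentsWithStats(m)
for i in range(1,n):
    if st[i,4]>60:
        p=np.argwhere(l==i)[:,::-1].astype(np.float32); print("scene white",st[i],cv2.boxPoints(cv2.minAreaRect(p)).round(1).tolist())
blue=lambda a:((a[...,0]>a[...,2]+40)).astype(np.uint8)*255
for nm,I,b,c in (("scene",im,(240,180,305,245),"scene"),("side",sd,(310,260,370,330),"side")):
    p=np.argwhere(mask(I,b,blue))[:,::-1]; print(nm,"blue",p.mean(0),p.min(0),p.max(0))
# knob two view
def tri(a,b):
    (o1,d1),(o2,d2)=ray("scene",*a),ray("side",*b)
    d1/=np.linalg.norm(d1);d2/=np.linalg.norm(d2)
    A=np.stack([d1,-d2],1); t=np.linalg.lstsq(A,o2-o1,rcond=None)[0]
    P,Q=o1+t[0]*d1,o2+t[1]*d2; return (P+Q)/2,np.linalg.norm(P-Q)
print("knob",tri((269.5,196),(342,270))); print("ring",tri((244,251),(396,280)))
for n,a,z in (("barL",(193,184),.075),("barR",(354,240),.075)): print(n,onz("scene",*a,z))
for a in ((199,243),(188,306),(237,328)): print("stage?",a,onz("scene",*a,.026))
a=cv2.resize(im[170:270,170:370],None,fx=4,fy=4,interpolation=cv2.INTER_CUBIC)
b=cv2.resize(sd[230:410,300:460],None,fx=1.11,fy=1.11)
c=np.zeros((600,800,3),np.uint8);c[:400]=a;c[400:600,:b.shape[1]]=b[:200]
cv2.imwrite("pics/crop1.png",c)
E
```

```text
scene white [189 174  70  36 957] [[188.39999389648438, 185.60000610351562], [193.6999969482422, 171.8000030517578], [258.70001220703125, 197.10000610351562], [253.39999389648438, 210.89999389648438]]
scene white [293 176  24  21 303] [[291.8999938964844, 188.5], [298.3999938964844, 173.60000610351562], [317.70001220703125, 182.10000610351562], [311.20001220703125, 197.0]]
scene white [ 282  210   74   39 1086] [[281.1000061035156, 222.1999969482422], [286.79998779296875, 207.8000030517578], [356.20001220703125, 234.89999389648438], [350.5, 249.39999389648438]]
scene white [247 217  23  25 276] [[246.60000610351562, 237.10000610351562], [261.70001220703125, 214.5], [270.70001220703125, 220.5], [255.60000610351562, 243.10000610351562]]
scene white [181 227  33  34 439] [[179.3000030517578, 253.3000030517578], [201.60000610351562, 222.6999969482422], [213.89999389648438, 231.60000610351562], [191.60000610351562, 262.29998779296875]]
scene white [199 234  31  28 361] [[198.6999969482422, 260.79998779296875], [219.1999969482422, 233.39999389648438], [237.60000610351562, 247.1999969482422], [217.10000610351562, 274.6000061035156]]
scene white [235 243  17  14 195] [[235.0, 243.0], [251.0, 243.0], [251.0, 256.0], [235.0, 256.0]]
scene blue [272.04347826 211.41020794] [252 196] [290 233]
side blue [340.13192612 288.07124011] [324 276] [358 299]
knob (array([ 0.53937359, -0.08297246,  0.11622821]), np.float64(0.001477402143552436))
ring (array([ 0.6413366 , -0.09908032,  0.07317789]), np.float64(0.002316514186971611))
barL [ 0.52508866 -0.25517865  0.075     ]
barR [0.56047386 0.0867006  0.075     ]
stage? (199, 243) [ 0.62410949 -0.20728074  0.026     ]
stage? (188, 306) [ 0.75295955 -0.16834549  0.026     ]
stage? (237, 328) [ 0.76591579 -0.06746556  0.026     ]
```

View pics/crop1.png

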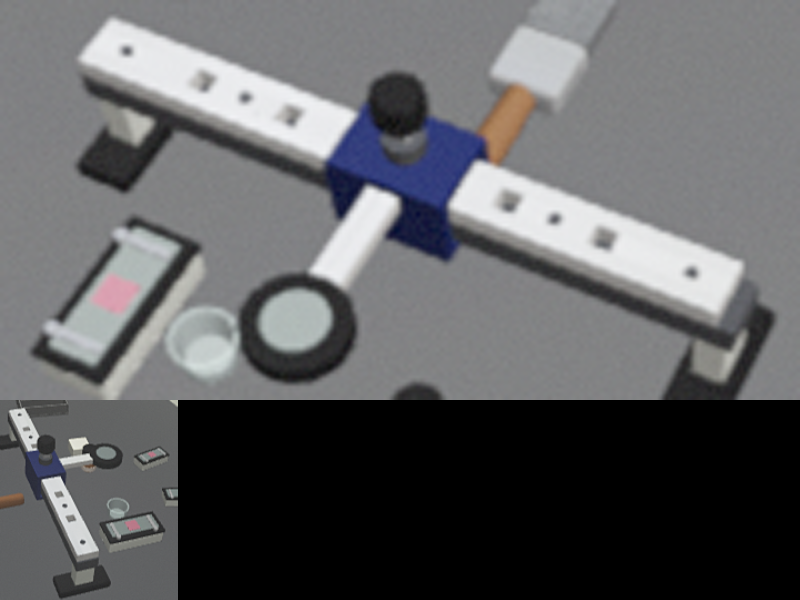

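The crop confirms it. The large white and black block at full-frame (199,243), with its slide and two clips, lies beside the outermost hole on the −y side. The four square holes show at crop (204,81), (291,115), (509,200) and (604,238). The sleeve has to move in the bar's −y direction, past the dish at (220,256). Next I'll measure the hole and stage coordinates and check the stage's size.

```bash
python3 - <<'E'
from h import *
im=cv2.imread("pics/scene0.png"); g=cv2.cvtColor(im,6).astype(float)
H=[]
for u,v in ((204,81),(291,115),(509,200),(604,238),(126,50),(691,271)):
    a,b=170+u/4-.4,170+v/4-.4; A,B=int(round(a)),int(round(b))
    w=g[B-3:B+4,A-3:A+4]; w=np.clip(np.percentile(w,75)-w-20,0,None); yy,xx=np.mgrid[B-3:B+4,A-3:A+4]
    c=((w*xx).sum()/w.sum(),(w*yy).sum()/w.sum()); H.append(onz("scene",*c,.075)); print(np.round(c,1),H[-1].round(4))
H=np.array(H); d=H[5,:2]-H[4,:2]; L=np.linalg.norm(d); y=d/L; x=np.array([y[1],-y[0]]); print("axis y",y,"ang",np.degrees(np.arctan2(-y[0],y[1])),"screw dist",L)
mid=(H[4,:2]+H[5,:2])/2
P=lambda p:np.round([(p[:2]-mid)@x,(p[:2]-mid)@y],4)
for h in H: print("hole",P(h))
e=[onz("scene",170+u/4-.4,170+v/4-.4,.075) for u,v in ((110,18),(79,62),(744,262),(722,315))]
print("bar corners",[P(p).tolist() for p in e])
S=[onz("scene",170+u/4-.4,170+v/4-.4,.026) for u,v in ((137,218),(203,245),(105,388),(35,350))]
print("stage corners",[P(p).tolist() for p in S],P(np.mean(S,0)))
print("sizes",[np.linalg.norm(S[i]-S[(i+1)%4]).round(4) for i in range(4)])
k=onz("scene",170+397/4-.4,170+88/4-.4,.129); print("knob top",k,P(k)); print("knob tri",P(np.array([.5394,-.0830])),"ring",P(np.array([.6413,-.0991])))
print("mid",mid)
E
```

```text
[220.8 190. ] [ 0.5232 -0.1956  0.075 ]
[242.4 198.5] [ 0.5306 -0.1463  0.075 ]
[296.9 220.2] [ 0.5487 -0.0279  0.075 ]
[320.6 229.5] [0.556  0.0213 0.075 ]
[201.2 182.2] [ 0.5162 -0.2414  0.075 ]
[342.5 237.7] [0.5618 0.0651 0.075 ]
axis y [0.14726295 0.98909738] ang -8.468343850831358 screw dist 0.30986964193844097
hole [ 0.0002 -0.1086]
hole [ 0.0003 -0.0588]
hole [0.0007 0.061 ]
hole [0.0007 0.1108]
hole [ 0.     -0.1549]
hole [0.     0.1549]
bar corners [[-0.0145, -0.1744], [0.0164, -0.1723], [-0.0156, 0.1745], [0.0151, 0.1768]]
stage corners [[0.0596, -0.1218], [0.0593, -0.0828], [0.149, -0.081], [0.1459, -0.1233]] [ 0.1035 -0.1022]
sizes [np.float64(0.0389), np.float64(0.0897), np.float64(0.0424), np.float64(0.0863)]
knob top [ 0.53857788 -0.08258404  0.129     ] [-0.0012  0.0054]
knob tri [-0.0003  0.0051] ring [0.1028 0.0042]
mid [ 0.53896623 -0.08811838]
```

All the measurements agree. Hole spacing is 50 mm, the ring is 103 mm out, and the stage measures about 88 x 41 mm at bar x 103 mm. The knob is at (0.539, −0.083) with bar y = +0.005, the target hole is at about −0.109 in the same frame, and the bar's yaw is −8.47°. I'll approach with the tool's y axis aligned to the bar.

>>> apply_moves(
  rows="60 -5 -4.2 0.3 -3;60 -10 -8.4 0.8 -6;60 -15 -12.6 1.2 -9;60 -20 -16.8 1.6 -12;60 -25 -21 2 -14.1;60 -29 -24.3 2.5 -14.1;60 -33 -27.7 3 -14.1;60 -37 -31 3.5 -14.1;60 -41 -34.4 4 -14.1;60 -45 -37.8 4.5 -14.1",
  force=40,
)

```text
time: 1.15
ee_pos: [0.4509, 0.0861, 0.1944]
tool_rot: [0.0, 0.074, 0.997, 0.0]
ft_force: [0.1, 0.4, 1.0]
gripper_width: 0.0512
grasp_force: 0.0
```

>>> apply_moves(
  rows="60 -3 -4.2 0 0;60 -6.1 -8.4 0 0;60 -6.1 -8.4 0 0;60 -6.1 -8.4 0 0;60 -6.1 -8.4 0 0",
)

```text
time: 1.65
ee_pos: [0.4973, -0.0032, 0.1942]
tool_rot: [-0.001, 0.074, 0.997, 0.0]
ft_force: [-0.1, 0.8, -0.7]
gripper_width: 0.0512
grasp_force: 0.0
```

```bash
python3 - <<'E'
from h import *
s=r.sense();print(s["time"],s["ee_pos"],s["tool_rot"],s["qd"].round(3) if hasattr(s["qd"],"round") else s["qd"])
save("wrist","w1")
m=r.camera_model("wrist");print(np.round(m["T"],3).tolist())
E
```

```text
1.65 [ 0.49731061 -0.00316548  0.19419965] [-8.36159565e-04  7.41752126e-02  9.97244755e-01  4.86998932e-04] [ 0.022 -0.011  0.005 -0.001 -0.001 -0.003]
[[0.147, 0.943, 0.298, 0.42], [0.989, -0.14, -0.044, 0.008], [0.0, 0.301, -0.954, 0.337], [0.0, 0.0, 0.0, 1.0]]
```

View pics/w1.png

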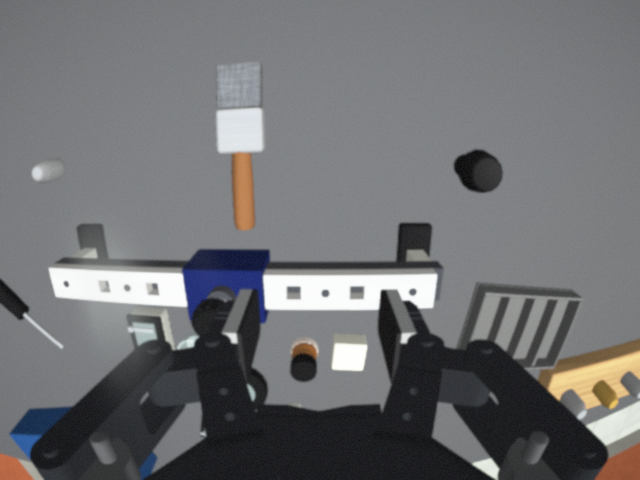

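The wrist view shows the bar level in the picture. The holes are at (104,286), (152,289), (293,293) and (357,293), and the knob is near (208,315), between the fingers' line and the sleeve. The remaining offset is about (0.042, −0.080).

```bash
python3 - <<'E'
from h import *
im=cv2.imread("pics/w1.png"); g=cv2.cvtColor(im,6).astype(float)
y=np.array([.1473,.9891]);x=np.array([y[1],-y[0]]);mid=np.array([.539,-.0881])
for n,u,v,z in (("h",104,286,.075),("h",152,289,.075),("h",293,293,.075),("h",357,293,.075),("knobtop",208,317,.129)):
    c=(u,v)
    if n=="h":
        w=g[v-8:v+9,u-8:u+9]; w=np.clip(np.percentile(w,75)-w-40,0,None); yy,xx=np.mgrid[v-8:v+9,u-8:u+9]; c=((w*xx).sum()/w.sum(),(w*yy).sum()/w.sum())
    p=onz("wrist",*c,z); print(n,np.round(c,1),p.round(4),((p[:2]-mid)@x).round(4),((p[:2]-mid)@y).round(4))
ee=r.sense()["ee_pos"][:2]; d=np.array([.5388,-.0829])-ee; print("to knob tool x,y cm",100*(d@-x),100*(d@y))
E
```

```text
h [105.5 286.6] [ 0.5228 -0.1973  0.075 ] 0.0 -0.1104
h [153.7 288.6] [ 0.5294 -0.1479  0.075 ] -0.0007 -0.0605
h [293.3 291.6] [ 0.5462 -0.0303  0.075 ] -0.0014 0.0583
h [356.6 291.4] [0.5535 0.019  0.075 ] -0.0014 0.1081
knobtop [208 317] [ 0.5318 -0.0824  0.129 ] -0.0079 0.0045
to knob tool x,y cm -5.287714056067161 -7.312976131417838
```

>>> apply_moves(
  rows="60 -2.6 -3.6 1 0;60 -5.3 -7.3 2 0;60 -5.3 -7.3 3.6 0;60 -5.3 -7.3 3.6 0;60 -5.3 -7.3 3.6 0",
)

```text
time: 2.2
ee_pos: [0.539, -0.0824, 0.1585]
tool_rot: [-0.001, 0.073, 0.997, 0.0]
ft_force: [-0.4, 0.5, 1.0]
gripper_width: 0.0512
grasp_force: 0.0
```

```bash
python3 - <<'E'
from h import *
s=r.sense();print(s["time"],s["ee_pos"],s["qd"])
im=save("wrist","w2")
E
```

```text
2.2 [ 0.53901125 -0.0823685   0.15853749] [ 0.00494535 -0.01533404 -0.01414494 -0.00195877 -0.00417107 -0.00082973]
```

View pics/w2.png

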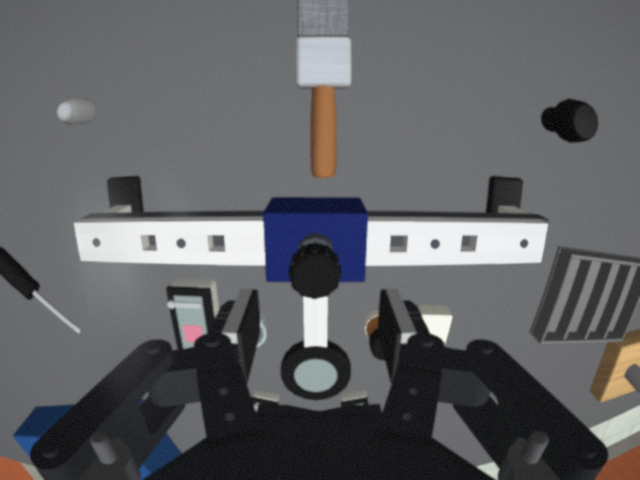

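The knob at (315,270) is centred between the pads (midpoint about 319). The bar is level, and the holes and stage are where I measured them. I'll descend around the knob and close.

>>> apply_moves(
  rows="60 0 0 2 0;60 0 0 4 0;60 0 0 5.2 0;60 0 0 5.9 0;60 0 0 5.9 0;31 0 0 5.9 0;20 0 0 5.9 0;20 0 0 5.9 0;20 0 0 5.9 0;20 0 0 5.9 0",
  force=40,
)

```text
time: 3.25
ee_pos: [0.5406, -0.0843, 0.1006]
tool_rot: [0.001, 0.074, 0.997, -0.0]
ft_force: [-1.1, 0.8, 6.2]
gripper_width: 0.0247
grasp_force: 39.4
```

>>> apply_moves(
  rows="20 0 0 -0.4 0;20 0 0 -0.8 0;20 0 0 -1.2 0;20 0 0 -1.5 0;20 0 0 -1.5 0;20 0 0 -1.5 0",
)

```text
time: 3.85
ee_pos: [0.5405, -0.0843, 0.1146]
tool_rot: [0.001, 0.074, 0.997, -0.0]
ft_force: [3.7, -1.7, -4.5]
gripper_width: 0.0244
grasp_force: 39.5
```

```bash
python3 - <<'E'
from h import *
s=r.sense();print(s["time"],s["ee_pos"],s["ft_force"],s["gripper_width"])
sc=save("scene","s2"); sd=save("side","d2")
a=cv2.resize(sc[170:270,190:340],None,fx=4,fy=4,interpolation=2); b=cv2.resize(sd[230:330,290:340+50],None,fx=4,fy=4,interpolation=2)
cv2.imwrite("pics/crop2.png",np.hstack([a[:, 100:500],b]))
E
```

```text
3.85 [ 0.54051281 -0.08429248  0.1146018 ] [ 3.74492842 -1.69925316 -4.50442104] 0.024350793164943423
```

View pics/crop2.png

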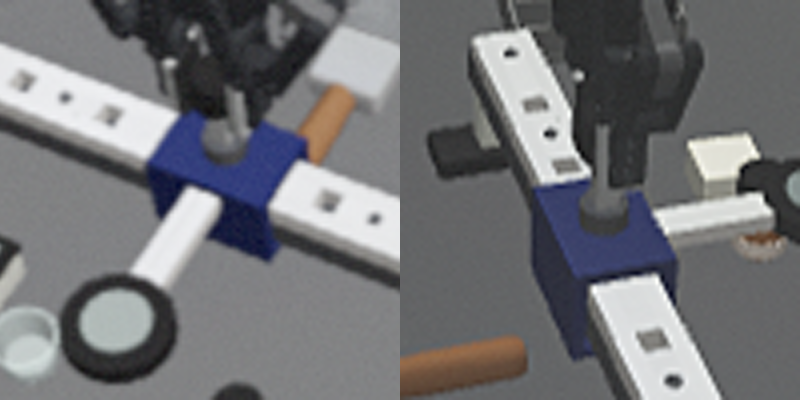

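The knob is up 14 mm and fz = −4.5 N matches the spring, so the pin is clear of the bar. Now I'll slide along −y in stages.

>>> apply_moves(
  rows="20 0 -0.5 0 0;20 0 -1.5 0 0;20 0 -2.5 0 0;20 0 -3.5 0 0;20 0 -4.5 0 0;20 0 -5 0 0;20 0 -5 0 0",
)

```text
time: 4.65
ee_pos: [0.533, -0.1342, 0.1145]
tool_rot: [0.001, 0.075, 0.997, -0.0]
ft_force: [4.4, -1.6, -4.1]
gripper_width: 0.0246
grasp_force: 39.7
```

>>> apply_moves(
  rows="20 0 -1 0 0;20 0 -2 0 0;20 0 -3 0 0;20 0 -4 0 0;20 0 -5 0 0;20 0 -5.7 0 0;20 0 -5.7 0 0;20 0 -5.7 0 0",
)

```text
time: 5.45
ee_pos: [0.5245, -0.1905, 0.1146]
tool_rot: [0.001, 0.074, 0.997, -0.0]
ft_force: [4.0, -3.7, -4.3]
gripper_width: 0.0245
grasp_force: 39.9
```

```bash
python3 - <<'E'
from h import *
s=r.sense();print(s["time"],s["ee_pos"],s["ft_force"])
p=s["ee_pos"][:2]-np.array([.539,-.0881]); y=np.array([.1473,.9891]); print("bar y",p@y)
im=save("wrist","w3"); save("scene","s3"); save("side","d3")
E
```

```text
5.45 [ 0.52452999 -0.19047681  0.11459446] [ 3.95518899 -3.69765836 -4.26400411]
bar y -0.10339233453048671
```

View pics/w3.png

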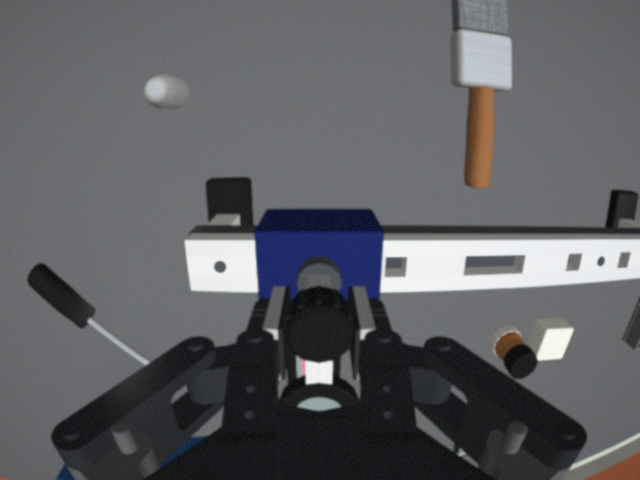

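The wrist view shows the sleeve near the end of the bar, with the −60 hole at (396,266), the slot at (494,264) and the ring over the stage. I'll measure the remaining distance from the −60 hole and the sleeve's top edges.

```bash
python3 - <<'E'
from h import *
im=cv2.imread("pics/w3.png"); g=cv2.cvtColor(im,6).astype(float)
y=np.array([.1473,.9891]);mid=np.array([.539,-.0881]); by=lambda p:(p[:2]-mid)@y
def hole(u,v,w,h):
    a=g[v-h:v+h+1,u-w:u+w+1]; q=(a<150); yy,xx=np.mgrid[v-h:v+h+1,u-w:u+w+1]; return (xx[q].min()+xx[q].max())/2,(yy[q].min()+yy[q].max())/2
for t in ((396,266,17,13),(494,264,38,12),(574,262,12,12),(220,267,12,12)):
    c=hole(*t); print(c,by(onz("wrist",*c,.075)).round(4))
b=(im[...,0].astype(int)>im[...,2]+40)
for v in (216,225,240,255): 
    xs=np.flatnonzero(b[v,240:400])+240; l,rr=onz("wrist",xs[0],v,.085),onz("wrist",xs[-1],v,.085); print(v,xs[0],xs[-1],"sleeve",((by(l)+by(rr))/2).round(4),"len",(by(rr)-by(l)).round(4))
E
```

```text
(np.float64(392.0), np.float64(266.0)) -0.0641
(np.float64(494.5), np.float64(265.0)) -0.0025
(np.float64(573.5), np.float64(261.5)) 0.0578
(np.float64(220.0), np.float64(266.0)) -0.1572
216 286 363 sleeve -0.1007 len 0.0371
225 272 365 sleeve -0.1036 len 0.0452
240 256 382 sleeve -0.1033 len 0.0623
255 240 399 sleeve -0.1031 len 0.0802
```

The hole should be 5 to 9 mm further along. I'll move a little, then lower until the pin just rests on the bar, watching fz.

>>> apply_moves(
  rows="20 0 -0.1 0 0;20 0 -0.2 0.1 0;20 0 -0.2 0.2 0;20 0 -0.2 0.3 0;20 0 -0.2 0.36 0;20 0 -0.2 0.36 0;20 0 -0.2 0.36 0",
)

```text
time: 6.3
ee_pos: [0.5244, -0.1911, 0.111]
tool_rot: [0.001, 0.074, 0.997, 0.001]
ft_force: [5.5, 0.6, -3.5]
gripper_width: 0.0247
grasp_force: 39.9
```

>>> apply_moves(
  rows="20 0 0 0.03 0;20 0 0 0.06 0;20 0 0 0.06 0;20 0 0 0.06 0",
)

```text
time: 6.7
ee_pos: [0.5244, -0.1911, 0.1107]
tool_rot: [0.001, 0.074, 0.997, 0.001]
ft_force: [5.4, 1.2, -1.8]
gripper_width: 0.0244
grasp_force: 40.1
```

Contact is showing: fz went from −4.3 to −1.8 N. Now I'll slide slowly toward −y with the pin lightly rubbing.

>>> apply_moves(
  rows="20 0 -0.05 0.02 0;20 0 -0.1 0.02 0;20 0 -0.15 0.02 0;20 0 -0.2 0.02 0;20 0 -0.2 0.02 0",
)

```text
time: 7.2
ee_pos: [0.5242, -0.1926, 0.1107]
tool_rot: [0.001, 0.074, 0.997, 0.001]
ft_force: [5.0, 2.7, -0.6]
gripper_width: 0.0247
grasp_force: 40.2
```

>>> apply_moves(
  rows="20 -0.06 -0.05 0 0;20 -0.06 -0.1 0 0;20 -0.06 -0.15 0 0;20 -0.06 -0.15 0 0",
)

```text
time: 7.6
ee_pos: [0.5241, -0.1939, 0.1107]
tool_rot: [0.0, 0.074, 0.997, 0.001]
ft_force: [4.6, 3.0, -0.2]
gripper_width: 0.0249
grasp_force: 40.3
```

>>> apply_moves(
  rows="20 0 -0.05 0 0;20 0 -0.1 0 0;20 0 -0.1 0 0",
)

```text
time: 7.9
ee_pos: [0.5239, -0.1949, 0.1106]
tool_rot: [0.0, 0.074, 0.997, 0.001]
ft_force: [5.0, 3.0, 0.8]
gripper_width: 0.0247
grasp_force: 40.2
```

>>> apply_moves(
  rows="20 0 -0.05 0 0;20 0 -0.1 0 0;20 0 -0.1 0 0",
)

```text
time: 8.2
ee_pos: [0.5237, -0.1959, 0.1106]
tool_rot: [0.0, 0.074, 0.997, 0.001]
ft_force: [4.7, 2.8, 0.5]
gripper_width: 0.0246
grasp_force: 40.2
```

>>> apply_moves(
  rows="20 0 -0.05 0 0;20 0 -0.08 0 0;20 0 -0.08 0 0",
)

```text
time: 8.5
ee_pos: [0.5236, -0.1967, 0.1106]
tool_rot: [0.0, 0.074, 0.997, 0.001]
ft_force: [4.7, 3.1, -1.1]
gripper_width: 0.0248
grasp_force: 40.2
```

>>> apply_moves(
  rows="20 0 -0.05 0 0;20 0 -0.08 0 0;20 0 -0.08 0 0",
)

```text
time: 8.8
ee_pos: [0.5234, -0.1976, 0.1105]
tool_rot: [0.0, 0.074, 0.997, 0.001]
ft_force: [4.5, 1.4, -2.0]
gripper_width: 0.0246
grasp_force: 40.2
```

fz and fy are both falling, which suggests the pin is over the hole. I'll test with a small lowering.

>>> apply_moves(
  rows="20 0 0 0.05 0;20 0 0 0.1 0;20 0 0 0.1 0",
)

```text
time: 9.1
ee_pos: [0.5233, -0.1987, 0.1088]
tool_rot: [-0.0, 0.074, 0.997, 0.0]
ft_force: [5.1, 1.3, -3.8]
gripper_width: 0.0244
grasp_force: 40.0
```

The pin has entered the hole: z dropped 1.8 mm and fz = −3.8 N. I'll lower gently.

>>> apply_moves(
  rows="20 0 0 0.1 0;20 0 0 0.2 0;20 0 0 0.3 0;20 0 0 0.3 0",
)

```text
time: 9.5
ee_pos: [0.5232, -0.1991, 0.1059]
tool_rot: [-0.0, 0.074, 0.997, 0.0]
ft_force: [4.2, 1.3, -3.4]
gripper_width: 0.0247
grasp_force: 40.0
```

>>> apply_moves(
  rows="20 0 0 0.1 0;20 0 0 0.2 0;20 0 0 0.3 0;20 0 0 0.38 0;20 0 0 0.38 0",
)

```text
time: 10.0
ee_pos: [0.5232, -0.1991, 0.1022]
tool_rot: [-0.0, 0.074, 0.997, 0.0]
ft_force: [4.3, 1.0, -2.8]
gripper_width: 0.0246
grasp_force: 40.1
```

>>> apply_moves(
  rows="20 0 0 0.1 0;30 0 0 0.1 0;40 0 0 0.1 0;50 0 0 0.1 0;60 0 0 0.1 0;60 0 0 0.1 0;60 0 0 0 0",
)

```text
time: 10.7
ee_pos: [0.5229, -0.199, 0.1023]
tool_rot: [-0.0, 0.074, 0.997, 0.0]
ft_force: [-0.5, -0.4, -0.3]
gripper_width: 0.0514
grasp_force: 0.0
```

>>> apply_moves(
  rows="60 0 0 -1 0;60 0 0 -3 0;60 0 0 -5 0;60 0 0 -8 0;60 0 0 -10 0;60 -0.5 0 -10 0;60 -0.5 0 -10 0",
)

```text
time: 11.4
ee_pos: [0.5289, -0.2, 0.2029]
tool_rot: [0.001, 0.074, 0.997, -0.0]
ft_force: [0.3, 0.2, 0.3]
gripper_width: 0.0511
grasp_force: 0.0
```

```bash
python3 - <<'E'
from h import *
s=r.sense();print(s["time"],s["ee_pos"],s["ft_force"])
sc=save("scene","s4"); sd=save("side","d4")
a=cv2.resize(sc[160:285,170:270],None,fx=4,fy=4,interpolation=2); b=cv2.resize(sd[270:395,320:420],None,fx=4,fy=4,interpolation=2)
cv2.imwrite("pics/crop4.png",np.hstack([a,b]))
E
```

```text
11.4 [ 0.52893697 -0.19998911  0.20291169] [0.25379663 0.2239806  0.28594093]
```

View pics/crop4.png

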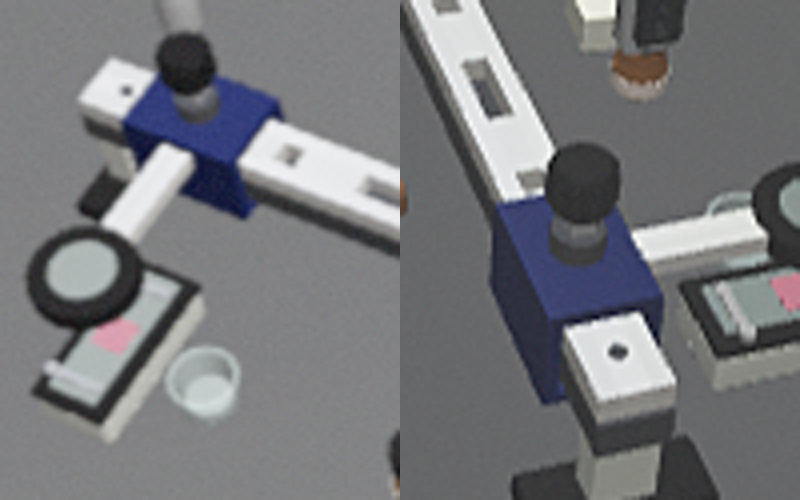

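The knob sits low on its collar, the ring is over the slide, and the dish hasn't moved. I'll triangulate the knob's height before handing in. It should be 0.118, and the same method read 0.116 at the start.

```bash
python3 - <<'E'
from h import *
o1,d1=ray("scene",216.6,175.6);o2,d2=ray("side",365.6,315.6)
t=np.linalg.lstsq(np.stack([d1,-d2],1),o2-o1,rcond=None)[0]; p=(o1+t[0]*d1+o2+t[1]*d2)/2
print(p,np.linalg.norm(o1+t[0]*d1-o2-t[1]*d2))
if .112<p[2]<.120: print(r.close_job())
E
```

```text
[ 0.52178081 -0.19707877  0.11600812] 0.0008071234192927058
the job is handed in; nothing more can be done
None
```

The sleeve is over the specimen stage with its plunger dropped home in the hole there, and the job was handed in at about 11.5 s of the 51 s allowed. The knob height measured 0.116 m, the same reading as when it was home at the start. The judge returned no score.

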